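# Close the garnish tubs with their own lids

## Task

Service is over: close the four open garnish tubs by putting each lid on the tub of its own shape, size and colour (large round red, small round blue, square green, oblong yellow). Every lid must end fully seated, its plug inside the mouth and its plate level on the rim, with the sides of the square and oblong lids in line with their tubs. Leave the pepper mill and the ramekin standing where they are.

Things in the scene. Friction and masses are not known exactly. Their poses are not given: they have to be found in the camera images.
- lid_large_round_grip (a point): large round red lid, right way up on the table: plate 118 mm across, 5 mm thick; under it a plug 84 mm across, 8 mm deep, on which it rests. Upright black bar grip at the middle, 44 mm along the lid's x, 16 mm thick along its y, 36 mm tall: pinch its thickness from above. Point: in the grip on the lid's centre line, 23 mm above the plate's top (36 mm above the plug's underside); z up. 0.12 kg.
- lid_small_round_grip (a point): small round blue lid, right way up on the table: plate 88 mm across, 5 mm thick; under it a plug 54 mm across, 8 mm deep, on which it rests. Upright black bar grip at the middle, 44 mm along the lid's x, 16 mm thick along its y, 36 mm tall: pinch its thickness from above. Point: in the grip on the lid's centre line, 23 mm above the plate's top (36 mm above the plug's underside); z up. 0.12 kg.
- lid_square_grip (a point): square green lid, right way up on the table: plate 94 x 94 mm, 5 mm thick; under it a plug 60 x 60 mm, 8 mm deep, on which it rests. Upright black bar grip at the middle, 44 mm along the lid's x, 16 mm thick along its y, 36 mm tall: pinch its thickness from above. Point: in the grip on the lid's centre line, 23 mm above the plate's top (36 mm above the plug's underside); z up. 0.12 kg.
- lid_oblong_grip (a point): oblong yellow lid, right way up on the table: plate 122 mm (its x) x 84 mm (its y), 5 mm thick; under it a plug 88 x 50 mm, 8 mm deep, on which it rests. Upright black bar grip at the middle, 44 mm along the lid's x, 16 mm thick along its y, 36 mm tall: pinch its thickness from above. Point: in the grip on the lid's centre line, 23 mm above the plate's top (36 mm above the plug's underside); z up. 0.12 kg.
- tub_large_round_mouth (a point): large round white tub with a red rim, holding fruit, open, fixed to the table; outside 108 mm across, 50 mm tall, walls 4 mm, fruit 14 mm below the rim. Point: centre of the mouth at rim height; z up. The lid's plug has 8 mm play all round; seated, plate on the rim, the lid's point is 28 mm above this one.
- tub_small_round_mouth (a point): small round white tub with a blue rim, holding fruit, open, fixed to the table; outside 78 mm across, 50 mm tall, walls 4 mm, fruit 14 mm below the rim. Point: centre of the mouth at rim height; z up. The lid's plug has 8 mm play all round; seated, plate on the rim, the lid's point is 28 mm above this one.
- tub_square_mouth (a point): square white tub with a green rim, holding fruit, open, fixed to the table; outside 84 x 84 mm, 50 mm tall, walls 4 mm, fruit 14 mm below the rim. Point: centre of the mouth at rim height; z up, x and y parallel to the sides. The lid's plug has 8 mm play all round; seated, plate on the rim, the lid's point is 28 mm above this one.
- tub_oblong_mouth (a point): oblong white tub with a yellow rim, holding fruit, open, fixed to the table; outside 112 mm (its x) x 74 mm (its y), 50 mm tall, walls 4 mm, fruit 14 mm below the rim. Point: centre of the mouth at rim height; z up, x and y parallel to the sides. The lid's plug has 8 mm play all round; seated, plate on the rim, the lid's point is 28 mm above this one.
- mill_center (a point): small dark wooden pepper mill standing loose on the table, 48 mm across, 85 mm tall; point at its centre half-way up. Not to be disturbed.
- ramekin_center (a point): empty white ceramic ramekin standing loose on the table, 68 mm across the rim, 42 mm tall; point on its axis half-way up. Not to be disturbed.
Mind the look-alikes: they are no part of the job. Leave any pink or purple look-alike of the part that bears lid_square_grip alone.

How it is judged:
By the outcome, as a careful person would: the job done as asked, in the order asked, and still so for the second after the job is handed in, with the robot touching nothing.
It also fails if it takes over 112 s, if anything falls off the work surface, if the arm or the gripper's body presses on something with over 40 N, if the wrist force passes 120 N, or if a joint passes its speed limit or range.

## Robot

A 6-joint arm with a two-finger parallel gripper is mounted at the origin on the work surface. World frame = base frame: x ahead of the robot, y to its left, z up, the work surface at z = 0. Lengths are in m, angles in rad, forces in N, time in s.
With the tool pointing down it reaches from about 0.275 to 0.85 m from the base axis. Payload 5.2 kg.
Tool frame: the origin (TCP) lies midway between the tips of the shut fingers; the grasp point (between the pads) lies 19 mm behind it; x points along the fingers, z is the direction in which the jaws open and shut, and the axes are right-handed (so a half turn about x gives the same grasp; the last joint's range is limited). The gripper opens to 85 mm and grips with 20 to 120 N. Pads are 22 mm wide; open, the fingers measure 114 mm over their backs; the gripper's body (76 mm by 85 mm) begins 54 mm behind the grasp point. The pads swing forward as they close: fully open they stand 13 mm farther back than shut.
Start: joints at [0.984, 0.259, 1.535, -0, 1.348, -0.203], TCP at [0.206, 0.51, 0.231] pointing down, gripper open.
Joint ranges: [-3.14, 3.14], [-0.91, 2.08], [0.19, 2.58], [-1.22, 4.36], [0.22, 2.71], [-3.12, 3.12]. Speed limits (rad/s): [2.57, 2.57, 3.14, 3.14, 3.14, 3.14].

## Interface

Orientations are given as a unit quaternion [x, y, z, w].
In Python, from cell import sensors, snapshot, job_done gives the robot as it stands.
- The arm moves only by the tool apply_moves, never from a script. Its argument "deltas" is a list of rows, each an object with "twist": the turn, a rotation vector about the tool's x, y, z in rad, a list of three; "linear": the shift along the tool's x, y, z in cm, a list of three; "hand": the finger opening in cm, from 0 to 8.54. A call has 1 to 8 rows; each row shifts and turns the commanded pose from where the row before left it, along the tool's axes as they then stand; what a row does not reach is not made up. A row lasts 1/12 s, in which the tool goes at most 41.7 mm and 7.16 degrees, less where a joint would pass 70% of its speed; a pose out of reach is approached as far as the arm can. A call with a gripper value outside its range is refused whole. The fingers move at their own pace and stop on an object; "squeeze" is the grip in N (left out, the last holds). Time passes only in rows, so rows that do not move let the fingers close. It gives the time, the measured TCP pose, the force and the opening at its end, in the units of the state.
- sensors.state(): the state, without advancing time (a new reading comes with each control period).
- snapshot(name): name is "side" or "top"; returns a dict with "pixels" (420x560x3 uint8, blue, green, red), "mtx" (3x3 intrinsics, pixels), "k1" (the pictures are not rectified: a ray, as slopes to the right and down, at radius r is drawn at 1 + k1 r^2 times it, then the intrinsics apply), "rvec" (rotation vector, rad) and "tvec" (3), from world to camera coordinates, as OpenCV has them. Camera axes: x right, y down, z forward; pixel columns grow to the right and rows downward; lengths in m; the calibration is good to about 2 mm. A picture is of the moment at which its call begins. There is no depth.
- job_done(): hands the job in, once; it reports no verdict.
The state is a dict: "time_s": time; "joint_pos": joint angles; "qd": joint speeds; "joint_efforts": joint torques, N m; "tool_pos": TCP position; "eef_rot": TCP orientation; "ft_force": force on the tool from outside, world axes, zero at the start; "ft_torque": the same for the moment, N m; "finger_gap": opening from 0.0 (shut) to 1.0 (fully open).
Only numpy, scipy, OpenCV 4.12 (cv2) and the standard library are available. Lean on these libraries where they do the work, as an engineer would, in place of code of your own. Each camera call takes 0.05 s, during which the arm holds its last target.

## Working session

There is one attempt and no reset: what is moved stays moved. The work goes in short steps, Python scripts to look and compute and a tool call to move; the robot and the scene stay as the last step left them, time stands still between calls to the robot, and variables do not carry over. Pictures are saved under pics/ and viewed, and the job is handed in when it is done.

Besides the shell and the picture viewer there is one more tool, called after "Request:" as name(argument=value, ...) on one line, values as JSON. apply_moves: Moves the arm, as the interface text tells. Its arguments: {"type":"object","properties":{"deltas":{"type":"array"},"squeeze":{"type":"number"}},"required":["deltas"]}

```bash
ls; mkdir -p pics
python3 - <<'E'
from cell import sensors, snapshot
import cv2
print(sensors.state())
for n in("top","side"):
    s=snapshot(n); cv2.imwrite(f"pics/{n}0.png",s["pixels"]); print(n,s["mtx"],s["k1"],s["rvec"],s["tvec"])
E
```

```text
pics
{'time_s': 0.0, 'joint_pos': array([ 9.84201538e-01,  2.59340518e-01,  1.53609809e+00, -2.65397060e-06,
        1.34801478e+00, -2.02822836e-01]), 'qd': array([ 0.00165235, -0.00092745,  0.00016741, -0.00087687,  0.00089136,
       -0.00031217]), 'joint_efforts': array([-1.05580068e-03, -4.46026325e+01, -2.90573984e+01, -4.14936649e-04,
        1.14738126e-02,  4.36266788e-06]), 'tool_pos': array([0.20561709, 0.50953719, 0.23047002]), 'eef_rot': array([-0.39571924,  0.58678603,  0.39521648,  0.58557013]), 'ft_force': array([ 0.56170751, -0.03887176, -0.11588466]), 'ft_torque': array([-0.0198972 ,  0.02452073, -0.02746085]), 'finger_gap': 0.9985526423196247}
top [[524.3761056    0.         274.36745318]
 [  0.         524.3761056  213.82397869]
 [  0.           0.           1.        ]] -0.1536980440501491 [ 2.14649199 -2.14634901  0.13672739] [-0.01106055  0.45163432  1.57191232]
side [[474.02354256   0.         281.88293207]
 [  0.         474.02354256 219.74149697]
 [  0.           0.           1.        ]] 0.02673020532024492 [ 2.32598367 -0.20924959  0.08783192] [-0.43377355  0.08354469  1.44413459]
```

View pics/top0.png

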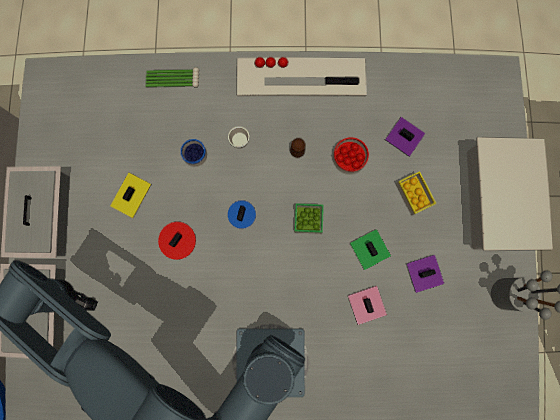

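View pics/side0.png

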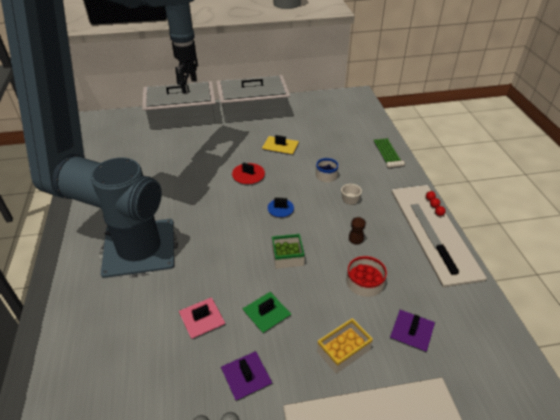

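The top view shows the lids at red (177,241), blue (241,214), yellow (131,195) and green (370,249). The tubs are at blue (194,152), red (350,154), green (308,219) and yellow (416,194). The mill is at (298,147) and the ramekin at (238,137). The pink and purple squares are decoys. Next I'll measure positions.

```bash
cat > h.py <<'E'
import numpy as np, cv2
from cell import sensors, snapshot
from scipy.spatial.transform import Rotation as R
from scipy.optimize import minimize
def cam(s): return (np.asarray(s["mtx"],float),np.array([s["k1"],0,0,0,0.]),np.asarray(s["rvec"],float).reshape(3),np.asarray(s["tvec"],float).reshape(3))
def proj(s,P):
    K,d,r,t=cam(s); return cv2.projectPoints(np.asarray(P,float).reshape(-1,1,3),r,t,K,d)[0][:,0]
def unproj(s,uv,z):
    K,d,r,t=cam(s); n=cv2.undistortPoints(np.asarray(uv,float).reshape(-1,1,2),K,d)[:,0]
    Rm=cv2.Rodrigues(r)[0]; C=-Rm.T@t; D=np.c_[n,np.ones(len(n))]@Rm
    return C+D*((z-C[2])/D[:,2])[:,None]
def mask(s,col):
    b,g,r=[s["pixels"][...,i].astype(int) for i in range(3)]
    m={'red':(r>110)&(g<70)&(b<70),'blue':(b>90)&(r<60)&(b-g>40),'green':(g>70)&(g-r>35)&(g-b>30),'yellow':(r>140)&(g>120)&(b<110)&(r-b>80),
       'dark':(r<60)&(g<60)&(b<60)}[col]
    return m.astype(np.uint8)
def blob(m,near,rad):
    """pixels of m within rad px of near"""
    yy,xx=np.nonzero(m); k=np.hypot(xx-near[0],yy-near[1])<rad
    o=np.zeros_like(m); o[yy[k],xx[k]]=1; return o
def soft(s,polys):
    """antialiased fill of convex hull(s) of projected 3D pts"""
    im=np.zeros(s["pixels"].shape[:2],np.uint8)
    for P in polys:
        h=cv2.convexHull(proj(s,P).astype(np.float32)); cv2.fillPoly(im,[np.round(h*16).astype(np.int32)],255,cv2.LINE_AA,4)
    return im/255.
def box(x,y,th,lx,ly,z0,z1):
    c,sn=np.cos(th),np.sin(th); return np.array([[x+c*a*lx/2-sn*b*ly/2,y+sn*a*lx/2+c*b*ly/2,z] for a in(-1,1) for b in(-1,1) for z in(z0,z1)])
def cyl(x,y,d,z0,z1):
    a=np.linspace(0,2*np.pi,48); return np.array([[x+d/2*np.cos(t),y+d/2*np.sin(t),z] for t in a for z in(z0,z1)])
def go(target,yaw=None):
    """print move in tool axes from the measured pose to TCP target; yaw = wanted world direction of tool z"""
    st=sensors.state(); Rm=R.from_quat(st["eef_rot"]); 
    d=np.asarray(target)-st["tool_pos"]; x,y,z=Rm.as_matrix().T
    print("t",round(st["time_s"],2),"pos",st["tool_pos"].round(4),"gap",round(st["finger_gap"],3),"F",st["ft_force"].round(1),"zdir deg",np.degrees(np.arctan2(z[1],z[0])).round(1),'x',x.round(3))
    print(" linear cm in present axes:",(Rm.inv().apply(d)*100).round(2))
E
cat > m.py <<'E'
from h import *
T=snapshot("top");S=snapshot("side")
W={'red':(177,241),'blue':(241,214),'yellow':(131,195),'green':(370,249)}
dim={'red':(118,),'blue':(88,),'yellow':(122,84),'green':(94,94)}
for c,p in W.items():
    x0=unproj(T,[p],.01)[0]; 
    res=[]
    for tag,cams in(('both',(T,S)),('top',(T,)),('side',(S,))):
        obs=[]
        for s in cams:
            q=proj(s,[[x0[0],x0[1],.02]])[0]; r=48 if s is S else 40
            if c=='blue' : r=28
            full=blob(mask(s,c),q,r); 
            cnt=max(cv2.findContours(full,cv2.RETR_EXTERNAL,cv2.CHAIN_APPROX_NONE)[0],key=cv2.contourArea)
            hull=np.zeros_like(full); cv2.fillPoly(hull,[cv2.convexHull(cnt)],1)
            dk=blob(mask(s,'dark'),q,18); 
            obs.append((s,hull,dk))
        def cost(v,th_only=None):
            x,y,th=v; e=0
            for s,h,dk in obs:
                pl=cyl(x,y,dim[c][0]/1e3,.008,.013) if len(dim[c])==1 else box(x,y,th,dim[c][0]/1e3,dim[c][1]/1e3,.008,.013)
                bar=soft(s,[box(x,y,th,.044,.016,.013,.049)]); P=soft(s,[pl])
                allm=np.maximum(h,dk); 
                e+=np.abs(np.maximum(P,bar)-allm).sum()+np.abs(bar-dk).sum()
            return e
        best=None
        for th in np.arange(0,np.pi,np.pi/12):
            e=cost((x0[0],x0[1],th)); 
            if best is None or e<best[0]: best=(e,th)
        v=np.array([x0[0],x0[1],best[1]])
        for _ in range(2):
            o=minimize(cost,v,method='Nelder-Mead',options=dict(initial_simplex=[v,v+[.006,0,0],v+[0,.006,0],v+[0,0,.15]],xatol=1e-4,fatol=.1)); v=o.x
        print('lid',c,tag,v[:2].round(4),'th deg',(np.degrees(v[2])%180).round(1),'cost',o.fun.round(1),'npx',[int(a[1].sum()) for a in obs],[int(a[2].sum()) for a in obs])
W={'red':(350,154),'blue':(194,152),'yellow':(416,194),'green':(308,219)}
dim={'red':(108,),'blue':(78,),'yellow':(112,74),'green':(84,84)}
for c,p in W.items():
    x0=unproj(T,[p],.05)[0]
    for tag,s in(('top',T),('side',S)):
        q=proj(s,[[x0[0],x0[1],.05]])[0]
        full=blob(mask(s,c),q,34 if c!='blue' else 22)
        h=np.zeros_like(full); cv2.fillPoly(h,[cv2.convexHull(np.argwhere(full)[:,::-1].astype(np.int32))],1)
        def cost(v):
            x,y,th=v
            pl=cyl(x,y,dim[c][0]/1e3,.046,.05) if len(dim[c])==1 else box(x,y,th,dim[c][0]/1e3,dim[c][1]/1e3,.046,.05)
            return np.abs(soft(s,[pl])-h).sum()
        best=min((cost((x0[0],x0[1],th)),th) for th in np.arange(0,np.pi,np.pi/24))
        v=np.array([x0[0],x0[1],best[1]])
        for _ in range(2):
            o=minimize(cost,v,method='Nelder-Mead',options=dict(initial_simplex=[v,v+[.006,0,0],v+[0,.006,0],v+[0,0,.1]],xatol=1e-4,fatol=.1)); v=o.x
        print('tub',c,tag,v[:2].round(4),'th',(np.degrees(v[2])%180).round(1),'cost',o.fun.round(1),'npx',int(h.sum()))
for n,p,z in(('mill',(298,147),.04),('ram',(238,137),.042)): print(n,unproj(T,[p],z)[0].round(3))
E
python3 m.py
```

```text
lid red both [0.3726 0.2922] th deg 138.6 cost 271.7 npx [1134, 546] [91, 92]
lid red top [0.3727 0.2922] th deg 143.5 cost 117.5 npx [1134] [91]
lid red side [0.371  0.2881] th deg 108.1 cost 133.9 npx [546] [92]
lid blue both [0.4542 0.0923] th deg 165.7 cost 266.8 npx [610, 345] [86, 126]
lid blue top [0.4547 0.0925] th deg 171.9 cost 111.2 npx [610] [86]
lid blue side [0.4537 0.0909] th deg 169.3 cost 143.7 npx [345] [126]
lid yellow both [0.5156 0.4442] th deg 151.4 cost 294.3 npx [1019, 441] [96, 74]
lid yellow top [0.5169 0.4456] th deg 154.1 cost 116.9 npx [1019] [96]
lid yellow side [0.5143 0.4433] th deg 147.6 cost 152.6 npx [441] [74]
lid green both [ 0.3441 -0.306 ] th deg 28.4 cost 275.2 npx [959, 1070] [93, 186]
lid green top [ 0.3439 -0.3056] th deg 28.3 cost 97.3 npx [959] [93]
lid green side [ 0.3432 -0.306 ] th deg 27.5 cost 178.5 npx [1070] [186]
tub red top [ 0.6353 -0.247 ] th 0.7 cost 55.9 npx 955
tub red side [ 0.6336 -0.2512] th 3.8 cost 59.0 npx 984
tub blue top [0.6456 0.2429] th 171.3 cost 59.7 npx 473
tub blue side [0.6422 0.2393] th 0.2 cost 135.2 npx 156
tub yellow top [ 0.517 -0.449] th 26.0 cost 43.0 npx 892
tub yellow side [ 0.5153 -0.4502] th 26.5 cost 75.9 npx 1286
tub green top [ 0.4394 -0.1153] th 178.0 cost 48.2 npx 804
tub green side [ 0.4358 -0.1196] th 179.2 cost 55.7 npx 665
mill [ 0.659 -0.084  0.04 ]
ram [0.691 0.102 0.042]
```

```bash
cat > ov.py <<'E'
from h import *
T=snapshot("top");S=snapshot("side")
L=[('r',.3726,.2922,141,118,0),('b',.4545,.0923,171,88,0),('y',.5165,.445,153.5,122,84),('g',.344,-.3056,28.3,94,94)]
U=[('r',.635,-.248,0,108,0),('b',.645,.242,0,78,0),('y',.5165,-.4495,26.2,112,74),('g',.4385,-.1165,178.5,84,84)]
for n,s in(('top',T),('side',S)):
    k=6; im=cv2.resize(s['pixels'],None,fx=k,fy=k,interpolation=cv2.INTER_CUBIC); tiles=[]
    def dr(P):
        h=cv2.convexHull(proj(s,P).astype(np.float32)); cv2.polylines(im,[np.round((h+.5)*k).astype(np.int32)],True,(255,255,255),1)
    for c,x,y,t,a,b in L:
        t=np.radians(t); dr(box(x,y,t,.044,.016,.013,.049)); dr(cyl(x,y,a/1e3,.013,.013) if not b else box(x,y,t,a/1e3,b/1e3,.013,.013))
    for c,x,y,t,a,b in U:
        t=np.radians(t); dr(cyl(x,y,a/1e3,.05,.05) if not b else box(x,y,t,a/1e3,b/1e3,.05,.05))
    for q in L+U:
        u,v=(proj(s,[[q[1],q[2],.03]])[0]*k).astype(int); tl=im[max(v-150,0):v+150,max(u-150,0):u+150]; tiles.append(cv2.resize(tl,(200,200)))
    cv2.imwrite(f'pics/ov_{n}.png',np.vstack([np.hstack(tiles[:4]),np.hstack(tiles[4:])]))
E
python3 ov.py
```

```text
(no output)
```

View pics/ov_top.png

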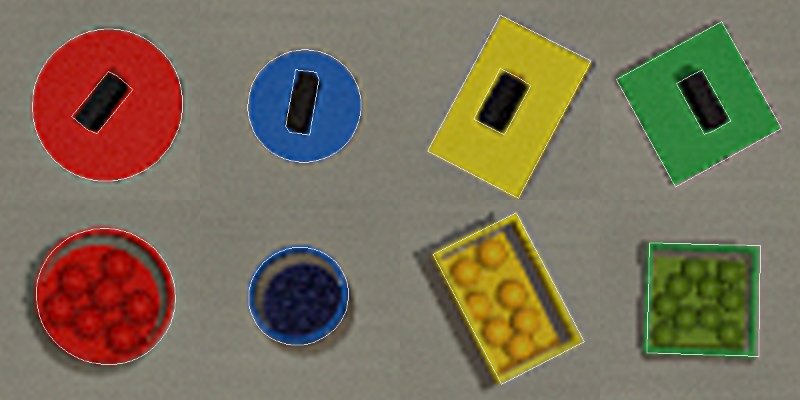

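View pics/ov_side.png

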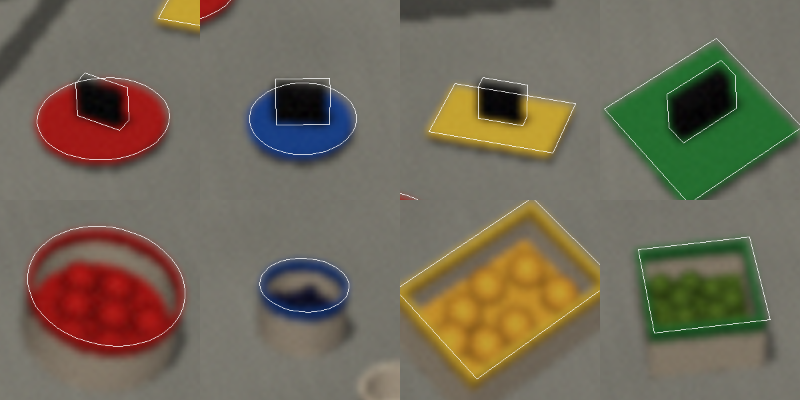

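The overlays match in both views, so the poses are good. I'll start with red: the grip's x axis is at 141°, so the jaws go to 51° or −129°.

```bash
python3 -c "
from h import *
go([.3726,.2922,.12])"
```

```text
t 0.3 pos [0.2058 0.5099 0.231 ] gap 0.998 F [ 0.7 -0.4 -0.8] zdir deg 68.0 x [-0.    -0.001 -1.   ]
 linear cm in present axes: [ 11.11 -23.61 -13.93]
```

Request:
apply_moves(deltas=[{"twist": [0, 0, 0], "linear": [1.3, -2.95, -1.74], "hand": 8.5}, {"twist": [0, 0, 0], "linear": [1.3, -2.95, -1.74], "hand": 8.5}, {"twist": [0, 0, 0], "linear": [1.3, -2.95, -1.74], "hand": 8.5}, {"twist": [0, 0, 0], "linear": [1.3, -2.95, -1.74], "hand": 8.5}, {"twist": [0, 0, 0], "linear": [1.3, -2.95, -1.74], "hand": 8.5}, {"twist": [0, 0, 0], "linear": [1.3, -2.95, -1.74], "hand": 8.5}, {"twist": [0, 0, 0], "linear": [1.3, -2.95, -1.74], "hand": 8.5}, {"twist": [0, 0, 0], "linear": [1.3, -2.95, -1.74], "hand": 8.5}])

```text
time_s: 0.97
tool_pos: [0.3734, 0.2912, 0.1269]
eef_rot: [-0.396, 0.586, 0.395, 0.586]
ft_force: [0.2, 0.1, -1.1]
finger_gap: 0.993
```

Request:
apply_moves(deltas=[{"twist": [0.1, 0, 0], "linear": [0.5, 0, 0], "hand": 6}, {"twist": [0.1, 0, 0], "linear": [0.5, 0, 0], "hand": 6}, {"twist": [0.097, 0, 0], "linear": [0.5, 0, 0], "hand": 6}, {"twist": [0, 0, 0], "linear": [0, 0, 0], "hand": 6}])

```text
time_s: 1.3
tool_pos: [0.3723, 0.2919, 0.1114]
eef_rot: [-0.303, 0.64, 0.303, 0.638]
ft_force: [-0.8, 0.2, 0.7]
finger_gap: 0.703
```

```bash
python3 -c "
from h import *
go([.3726,.2922,.019])"
```

```text
t 1.3 pos [0.3723 0.2919 0.1114] gap 0.703 F [-0.8  0.2  0.7] zdir deg 50.7 x [-0.002 -0.001 -1.   ]
 linear cm in present axes: [ 9.24 -0.01  0.06]
```

Request:
apply_moves(deltas=[{"twist": [0, 0, 0], "linear": [2.6, 0, 0], "hand": 6}, {"twist": [0, 0, 0], "linear": [2.6, 0, 0], "hand": 6}, {"twist": [0, 0, 0], "linear": [2.4, 0, 0], "hand": 6}, {"twist": [0, 0, 0], "linear": [1.6, 0, 0], "hand": 6}, {"twist": [0, 0, 0], "linear": [0, 0, 0], "hand": 3}, {"twist": [0, 0, 0], "linear": [0, 0, 0], "hand": 0.5}, {"twist": [0, 0, 0], "linear": [0, 0, 0], "hand": 0.5}, {"twist": [0, 0, 0], "linear": [0, 0, 0], "hand": 0.5}], squeeze=50)

```text
time_s: 1.97
tool_pos: [0.3736, 0.2931, 0.0218]
eef_rot: [-0.305, 0.637, 0.305, 0.639]
ft_force: [-0.1, 0.1, -0.8]
finger_gap: 0.179
```

Request:
apply_moves(deltas=[{"twist": [0, 0, 0], "linear": [0, 0, 0], "hand": 0.5}, {"twist": [0, 0, 0], "linear": [0, 0, 0], "hand": 0.5}, {"twist": [0, 0, 0], "linear": [0, 0, 0], "hand": 0.5}])

```text
time_s: 2.22
tool_pos: [0.3737, 0.2932, 0.0217]
eef_rot: [-0.304, 0.637, 0.305, 0.639]
ft_force: [0.4, 1.1, 7.3]
finger_gap: 0.182
```

Request:
apply_moves(deltas=[{"twist": [0, 0, 0], "linear": [-1.5, 0, 0], "hand": 0.5}, {"twist": [0, 0, 0], "linear": [-2.5, 0, 0], "hand": 0.5}, {"twist": [0, 0, 0], "linear": [-3.5, 0, 0], "hand": 0.5}, {"twist": [0, 0, 0], "linear": [-3.5, 0, 0], "hand": 0.5}, {"twist": [0, 0, 0], "linear": [-3, 0, 0], "hand": 0.5}, {"twist": [0, 0, 0], "linear": [0, 0, 0], "hand": 0.5}, {"twist": [0, 0, 0], "linear": [0, 0, 0], "hand": 0.5}])

```text
time_s: 2.8
tool_pos: [0.3738, 0.2931, 0.1624]
eef_rot: [-0.304, 0.636, 0.304, 0.64]
ft_force: [-0.2, -0.2, -2.7]
finger_gap: 0.179
```

```bash
python3 -c "
from h import *
go([.635,-.248,.16])
cv2.imwrite('pics/lift_red.png',np.hstack([snapshot('top')['pixels'][100:350,50:400],snapshot('side')['pixels'][50:300,150:500]]))"
```

```text
t 2.8 pos [0.3738 0.2931 0.1624] gap 0.179 F [-0.2 -0.2 -2.7] zdir deg 51.0 x [ 0.005  0.002 -1.   ]
 linear cm in present axes: [  0.24 -54.35 -25.63]
```

View pics/lift_red.png

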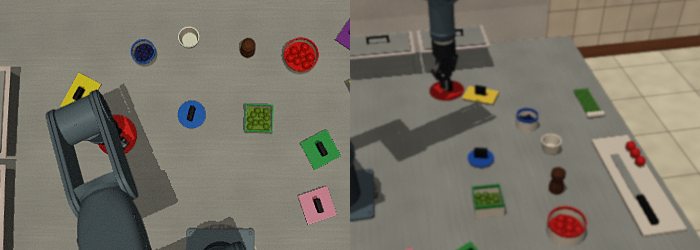

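Red lid is held level at about pixel (120,135) in the left crop. I'll carry it to its tub.

Request:
apply_moves(deltas=[{"twist": [0, 0, 0], "linear": [0, -1.6, -0.75], "hand": 0.5}, {"twist": [0, 0, 0], "linear": [0, -3.2, -1.5], "hand": 0.5}, {"twist": [0, 0, 0], "linear": [0, -3.2, -1.5], "hand": 0.5}, {"twist": [0, 0, 0], "linear": [0, -3.2, -1.5], "hand": 0.5}, {"twist": [0, 0, 0], "linear": [0, -3.2, -1.5], "hand": 0.5}, {"twist": [0, 0, 0], "linear": [0, -3.2, -1.5], "hand": 0.5}, {"twist": [0, 0, 0], "linear": [0, -3.2, -1.5], "hand": 0.5}, {"twist": [0, 0, 0], "linear": [0, -3.2, -1.5], "hand": 0.5}])

```text
time_s: 3.57
tool_pos: [0.4874, 0.0525, 0.1582]
eef_rot: [-0.304, 0.639, 0.305, 0.637]
ft_force: [0.5, 0.6, -1.5]
finger_gap: 0.177
```

Request:
apply_moves(deltas=[{"twist": [0, 0, 0], "linear": [0, -3.2, -1.5], "hand": 0.5}, {"twist": [0, 0, 0], "linear": [0, -3.2, -1.5], "hand": 0.5}, {"twist": [0, 0, 0], "linear": [0, -3.2, -1.5], "hand": 0.5}, {"twist": [0, 0, 0], "linear": [0, -3.2, -1.5], "hand": 0.5}, {"twist": [0, 0, 0], "linear": [0, -3.2, -1.5], "hand": 0.5}, {"twist": [0, 0, 0], "linear": [0, -3.2, -1.5], "hand": 0.5}, {"twist": [0, 0, 0], "linear": [0, -2.5, -1.2], "hand": 0.5}, {"twist": [0, 0, 0], "linear": [0, -1.6, -0.75], "hand": 0.5}])

```text
time_s: 4.23
tool_pos: [0.6002, -0.1805, 0.1573]
eef_rot: [-0.303, 0.64, 0.305, 0.638]
ft_force: [-0.4, 0.7, -1.7]
finger_gap: 0.181
```

```bash
python3 -c "
from h import *
go([.635,-.248,.0637])"
```

```text
t 4.23 pos [ 0.6002 -0.1805  0.1573] gap 0.181 F [-0.4  0.7 -1.7] zdir deg 50.9 x [-0.004  0.001 -1.   ]
 linear cm in present axes: [ 9.34 -6.99 -3.03]
```

Request:
apply_moves(deltas=[{"twist": [0, 0, 0], "linear": [0, -2.8, -1.2], "hand": 0.5}, {"twist": [0, 0, 0], "linear": [0, -2.6, -1.1], "hand": 0.5}, {"twist": [0, 0, 0], "linear": [0, -1.6, -0.7], "hand": 0.5}, {"twist": [0, 0, 0], "linear": [2, 0, 0], "hand": 0.5}, {"twist": [0, 0, 0], "linear": [2, 0, 0], "hand": 0.5}, {"twist": [0, 0, 0], "linear": [2, 0, 0], "hand": 0.5}, {"twist": [0, 0, 0], "linear": [0, 0, 0], "hand": 0.5}])

```text
time_s: 4.82
tool_pos: [0.6318, -0.243, 0.0925]
eef_rot: [-0.3, 0.641, 0.308, 0.636]
ft_force: [-1.1, 0.8, -2.4]
finger_gap: 0.174
```

```bash
python3 -c "
from h import *
go([.635,-.248,.0637])
cv2.imwrite('pics/over_red.png',np.hstack([cv2.resize(a,None,fx=2,fy=2) for a in(snapshot('top')['pixels'][80:260,250:430],snapshot('side')['pixels'][180:360,280:460])]))"
```

```text
t 4.82 pos [ 0.6318 -0.243   0.0925] gap 0.174 F [-1.1  0.8 -2.4] zdir deg 51.0 x [-0.011  0.007 -1.   ]
 linear cm in present axes: [ 2.87 -0.6  -0.18]
```

View pics/over_red.png

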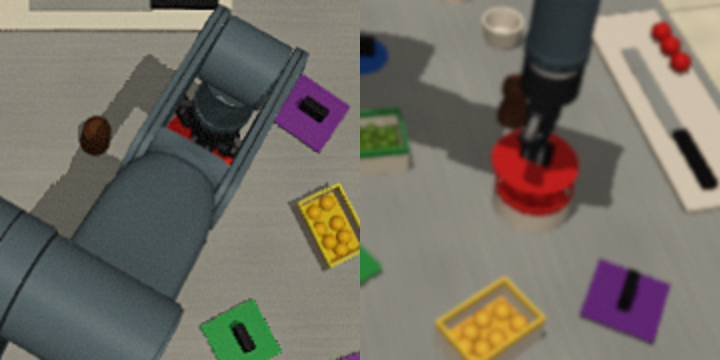

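The side view shows the lid above the red tub at about (535,165), close to centred. I'll correct 6 mm and lower it.

Request:
apply_moves(deltas=[{"twist": [0, 0, 0], "linear": [0.3, -0.6, -0.2], "hand": 0.5}, {"twist": [0, 0, 0], "linear": [0.5, 0, 0], "hand": 0.5}, {"twist": [0, 0, 0], "linear": [0.8, 0, 0], "hand": 0.5}, {"twist": [0, 0, 0], "linear": [0.6, 0, 0], "hand": 0.5}, {"twist": [0, 0, 0], "linear": [0.5, 0, 0], "hand": 0.5}, {"twist": [0, 0, 0], "linear": [0, 0, 0], "hand": 0.5}])

```text
time_s: 5.42
tool_pos: [0.6385, -0.2498, 0.0717]
eef_rot: [-0.304, 0.639, 0.305, 0.638]
ft_force: [0.2, 0.8, -1.8]
finger_gap: 0.176
```

```bash
python3 -c "
from h import *
go([.635,-.248,.0637])"
```

```text
t 5.42 pos [ 0.6385 -0.2498  0.0717] gap 0.176 F [ 0.2  0.8 -1.8] zdir deg 51.0 x [-0.002  0.001 -1.   ]
 linear cm in present axes: [ 0.8   0.38 -0.08]
```

Request:
apply_moves(deltas=[{"twist": [0, 0, 0], "linear": [0, 0.4, 0], "hand": 0.5}, {"twist": [0, 0, 0], "linear": [0.4, 0, 0], "hand": 0.5}, {"twist": [0, 0, 0], "linear": [0.4, 0, 0], "hand": 0.5}, {"twist": [0, 0, 0], "linear": [0, 0, 0], "hand": 0.5}])

```text
time_s: 5.75
tool_pos: [0.6358, -0.2475, 0.0646]
eef_rot: [-0.304, 0.638, 0.305, 0.638]
ft_force: [-0.9, 0.9, -1.3]
finger_gap: 0.178
```

```bash
python3 -c "
from h import *
go([.635,-.248,.0637])"
```

```text
t 5.75 pos [ 0.6358 -0.2475  0.0646] gap 0.178 F [-0.9  0.9 -1.3] zdir deg 51.0 x [-0.001  0.001 -1.   ]
 linear cm in present axes: [ 0.09  0.03 -0.09]
```

Request:
apply_moves(deltas=[{"twist": [0, 0, 0], "linear": [0.1, 0, 0], "hand": 0.5}, {"twist": [0, 0, 0], "linear": [0, 0, 0], "hand": 4}, {"twist": [0, 0, 0], "linear": [0, 0, 0], "hand": 5}, {"twist": [0, 0, 0], "linear": [0, 0, 0], "hand": 5}, {"twist": [0, 0, 0], "linear": [-1.5, 0, 0], "hand": 5}, {"twist": [-0.1, 0, 0], "linear": [-3, 0, 0], "hand": 6}, {"twist": [-0.1, 0, 0], "linear": [-3, 0, 0], "hand": 6}, {"twist": [-0.1, 0, 0], "linear": [-2, 0, 0], "hand": 6}])

```text
time_s: 6.42
tool_pos: [0.6372, -0.2484, 0.1626]
eef_rot: [-0.399, 0.584, 0.397, 0.585]
ft_force: [0.3, -1.7, 0.5]
finger_gap: 0.704
```

Request:
apply_moves(deltas=[{"twist": [-0.1, 0, 0], "linear": [0, 0, 0], "hand": 6}, {"twist": [-0.1, 0, 0], "linear": [0, 0, 0], "hand": 6}, {"twist": [-0.025, 0, 0], "linear": [0, 0, 0], "hand": 6}, {"twist": [0, 0, 0], "linear": [0, 0, 0], "hand": 6}])

```text
time_s: 6.75
tool_pos: [0.6362, -0.2478, 0.1595]
eef_rot: [-0.459, 0.538, 0.459, 0.538]
ft_force: [1.3, -0.8, 0.5]
finger_gap: 0.703
```

```bash
python3 -c "
from h import *
go([.4545,.0923,.12])
cv2.imwrite('pics/red_done.png',np.hstack([cv2.resize(a,None,fx=2,fy=2) for a in(snapshot('top')['pixels'][80:260,250:430],snapshot('side')['pixels'][180:360,280:460])]))"
```

```text
t 6.75 pos [ 0.6362 -0.2478  0.1595] gap 0.703 F [ 1.3 -0.8  0.5] zdir deg 81.0 x [ 0. -0. -1.]
 linear cm in present axes: [ 3.94 23.27 30.76]
```

View pics/red_done.png

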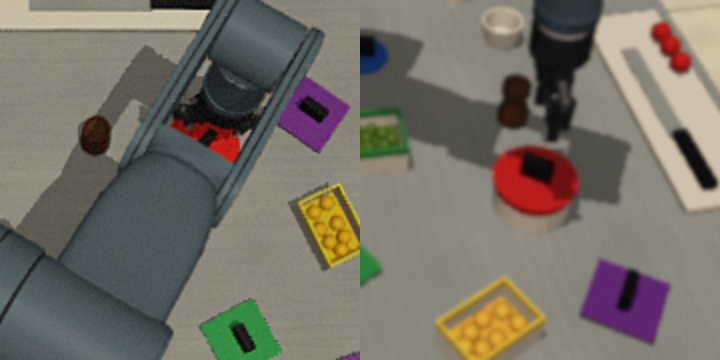

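The red lid is seated level, at (535,180) in the side crop. Next is blue.

Request:
apply_moves(deltas=[{"twist": [0, 0, 0], "linear": [0, 1.4, 1.86], "hand": 6}, {"twist": [0, 0, 0], "linear": [0, 2.1, 2.8], "hand": 6}, {"twist": [0, 0, 0], "linear": [0, 2.1, 2.8], "hand": 6}, {"twist": [0, 0, 0], "linear": [0, 2.1, 2.8], "hand": 6}, {"twist": [0, 0, 0], "linear": [0, 2.1, 2.8], "hand": 6}, {"twist": [0, 0, 0], "linear": [0, 2.1, 2.8], "hand": 6}, {"twist": [0, 0, 0], "linear": [0.4, 2.1, 2.8], "hand": 6}, {"twist": [0, 0, 0], "linear": [0.4, 2.1, 2.8], "hand": 6}])

```text
time_s: 7.52
tool_pos: [0.5096, -0.0096, 0.1513]
eef_rot: [-0.459, 0.538, 0.459, 0.538]
ft_force: [-0.7, 1.3, -0.3]
finger_gap: 0.701
```

Request:
apply_moves(deltas=[{"twist": [0, 0, 0], "linear": [0.5, 2.1, 2.8], "hand": 6}, {"twist": [0, 0, 0], "linear": [0.5, 2.1, 2.8], "hand": 6}, {"twist": [0, 0, 0], "linear": [0.5, 1.9, 2.4], "hand": 6}, {"twist": [0, 0, 0], "linear": [0.5, 1.07, 1.3], "hand": 6}, {"twist": [0, 0, 0], "linear": [1, 0, 0], "hand": 6}, {"twist": [0, 0, 0], "linear": [0, 0, 0], "hand": 6}])

```text
time_s: 8.02
tool_pos: [0.4523, 0.0932, 0.12]
eef_rot: [-0.459, 0.538, 0.46, 0.537]
ft_force: [-0.5, 0.3, -0.3]
finger_gap: 0.697
```

```bash
python3 -c "
from h import *
go([.4545,.0923,.021])"
```

```text
t 8.02 pos [0.4523 0.0932 0.12  ] gap 0.697 F [-0.5  0.3 -0.3] zdir deg 81.1 x [-0.003  0.    -1.   ]
 linear cm in present axes: [ 9.9  -0.26 -0.06]
```

Request:
apply_moves(deltas=[{"twist": [0, 0, 0], "linear": [2.6, -0.1, 0], "hand": 6}, {"twist": [0, 0, 0], "linear": [2.8, 0, 0], "hand": 6}, {"twist": [0, 0, 0], "linear": [2.7, 0, 0], "hand": 6}, {"twist": [0, 0, 0], "linear": [1.7, 0, 0], "hand": 6}, {"twist": [0, 0, 0], "linear": [0, 0, 0], "hand": 3}, {"twist": [0, 0, 0], "linear": [0, 0, 0], "hand": 0.5}, {"twist": [0, 0, 0], "linear": [0, 0, 0], "hand": 0.5}, {"twist": [0, 0, 0], "linear": [0, 0, 0], "hand": 0.5}], squeeze=50)

```text
time_s: 8.68
tool_pos: [0.4567, 0.0917, 0.0248]
eef_rot: [-0.46, 0.537, 0.459, 0.538]
ft_force: [-0.4, 1.2, -0.9]
finger_gap: 0.176
```

Request:
apply_moves(deltas=[{"twist": [0, 0, 0], "linear": [0, 0, 0], "hand": 0.5}, {"twist": [0, 0, 0], "linear": [0, 0, 0], "hand": 0.5}, {"twist": [0, 0, 0], "linear": [0, 0, 0], "hand": 0.5}])

```text
time_s: 8.93
tool_pos: [0.4566, 0.0918, 0.0248]
eef_rot: [-0.46, 0.537, 0.459, 0.538]
ft_force: [0.9, -1.2, 6.9]
finger_gap: 0.178
```

```bash
python3 -c "
from h import *
go([.645,.242,.16])"
```

```text
t 8.93 pos [0.4566 0.0918 0.0248] gap 0.178 F [ 0.9 -1.2  6.9] zdir deg 81.1 x [ 0.004 -0.    -1.   ]
 linear cm in present axes: [-13.46 -16.33  17.76]
```

Request:
apply_moves(deltas=[{"twist": [0, 0, 0], "linear": [-1.5, 0, 0], "hand": 0.5}, {"twist": [0, 0, 0], "linear": [-3, 0, 0], "hand": 0.5}, {"twist": [0, 0, 0], "linear": [-3.5, 0, 0], "hand": 0.5}, {"twist": [0, 0, 0], "linear": [-3, 0, 0], "hand": 0.5}, {"twist": [0, 0, 0], "linear": [-2.5, -1.2, 1.3], "hand": 0.5}, {"twist": [0, 0, 0], "linear": [0, -2.3, 2.5], "hand": 0.5}, {"twist": [0, 0, 0], "linear": [0, -2.3, 2.5], "hand": 0.5}, {"twist": [0, 0, 0], "linear": [0, -2.3, 2.5], "hand": 0.5}])

```text
time_s: 9.6
tool_pos: [0.5499, 0.1673, 0.1598]
eef_rot: [-0.46, 0.537, 0.459, 0.538]
ft_force: [0.6, -0.7, -1.3]
finger_gap: 0.175
```

Request:
apply_moves(deltas=[{"twist": [0, 0, 0], "linear": [0, -2.3, 2.5], "hand": 0.5}, {"twist": [0, 0, 0], "linear": [0, -2.3, 2.5], "hand": 0.5}, {"twist": [0, 0, 0], "linear": [0, -2.3, 2.5], "hand": 0.5}, {"twist": [0, 0, 0], "linear": [0, -1.5, 1.5], "hand": 0.5}, {"twist": [0, 0, 0], "linear": [2, 0, 0], "hand": 0.5}, {"twist": [0, 0, 0], "linear": [2.5, 0, 0], "hand": 0.5}, {"twist": [0, 0, 0], "linear": [1.5, 0, 0], "hand": 0.5}, {"twist": [0, 0, 0], "linear": [0, 0, 0], "hand": 0.5}])

```text
time_s: 10.27
tool_pos: [0.6426, 0.2418, 0.0937]
eef_rot: [-0.458, 0.54, 0.461, 0.535]
ft_force: [-0.3, -0.4, -1.8]
finger_gap: 0.178
```

```bash
python3 -c "
from h import *
cv2.imwrite('pics/over_blue.png',np.hstack([cv2.resize(a,None,fx=2,fy=2) for a in(snapshot('top')['pixels'][80:260,110:290],snapshot('side')['pixels'][80:260,240:420])]))
go([.647,.2415,.0668])"
```

```text
t 10.37 pos [0.6452 0.2422 0.098 ] gap 0.177 F [-0.1 -0.4  0.4] zdir deg 81.1 x [-0.002 -0.    -1.   ]
 linear cm in present axes: [ 3.12 -0.19 -0.04]
```

View pics/over_blue.png

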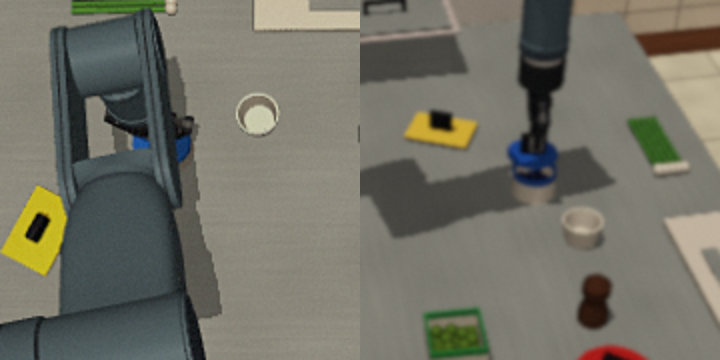

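The blue lid is above its tub at (535,160) in the side crop, centred, and the ramekin is clear. Lowering.

Request:
apply_moves(deltas=[{"twist": [0, 0, 0], "linear": [0.8, -0.15, 0], "hand": 0.5}, {"twist": [0, 0, 0], "linear": [0.8, 0, 0], "hand": 0.5}, {"twist": [0, 0, 0], "linear": [0.5, 0, 0], "hand": 0.5}, {"twist": [0, 0, 0], "linear": [0.5, 0, 0], "hand": 0.5}, {"twist": [0, 0, 0], "linear": [0.5, 0, 0], "hand": 0.5}, {"twist": [0, 0, 0], "linear": [0, 0, 0], "hand": 0.5}, {"twist": [0, 0, 0], "linear": [0, 0, 0], "hand": 0.5}])

```text
time_s: 10.95
tool_pos: [0.6472, 0.242, 0.0671]
eef_rot: [-0.46, 0.537, 0.46, 0.537]
ft_force: [-0.0, 0.1, 0.2]
finger_gap: 0.174
```

```bash
python3 -c "
from h import *
go([.647,.2415,.0668])"
```

```text
t 10.95 pos [0.6472 0.242  0.0671] gap 0.174 F [-0.   0.1  0.2] zdir deg 81.1 x [-0. -0. -1.]
 linear cm in present axes: [ 0.03  0.01 -0.05]
```

Request:
apply_moves(deltas=[{"twist": [0, 0, 0], "linear": [0.05, 0, 0], "hand": 0.5}, {"twist": [0, 0, 0], "linear": [0, 0, 0], "hand": 4}, {"twist": [0, 0, 0], "linear": [0, 0, 0], "hand": 5}, {"twist": [0, 0, 0], "linear": [0, 0, 0], "hand": 5}, {"twist": [0, 0, 0], "linear": [-1.5, 0, 0], "hand": 5}, {"twist": [-0.1, 0, 0], "linear": [-3, 0, 0], "hand": 6}, {"twist": [-0.1, 0, 0], "linear": [-3, 0, 0], "hand": 6}, {"twist": [-0.1, 0, 0], "linear": [-2, 0, 0], "hand": 6}])

```text
time_s: 11.62
tool_pos: [0.6481, 0.2422, 0.1649]
eef_rot: [0.537, -0.46, -0.535, -0.462]
ft_force: [0.9, -0.6, 1.0]
finger_gap: 0.702
```

Request:
apply_moves(deltas=[{"twist": [-0.1, 0, 0], "linear": [0, 0, 0], "hand": 6}, {"twist": [-0.1, 0, 0], "linear": [0, 0, 0], "hand": 6}, {"twist": [-0.1, 0, 0], "linear": [0, 0, 0], "hand": 6}, {"twist": [-0.05, 0, 0], "linear": [0, 0, 0], "hand": 6}, {"twist": [0, 0, 0], "linear": [0, 0, 0], "hand": 6}])

```text
time_s: 12.03
tool_pos: [0.6472, 0.242, 0.1621]
eef_rot: [0.608, -0.362, -0.607, -0.362]
ft_force: [-0.3, -0.3, 0.2]
finger_gap: 0.703
```

```bash
python3 -c "
from h import *
print(sensors.state()['joint_pos'])
go([.344,-.3056,.12])
cv2.imwrite('pics/blue_done.png',np.hstack([cv2.resize(a,None,fx=2,fy=2) for a in(snapshot('top')['pixels'][80:260,110:290],snapshot('side')['pixels'][80:260,240:420])]))"
```

```text
[ 1.96777616e-01  5.56607952e-01  1.25284083e+00  3.29381987e-06
  1.33175639e+00 -1.86998900e+00]
t 12.03 pos [0.6472 0.242  0.1621] gap 0.703 F [-0.3 -0.3  0.2] zdir deg 118.4 x [ 0.  0. -1.]
 linear cm in present axes: [  4.19  52.73 -33.73]
```

View pics/blue_done.png

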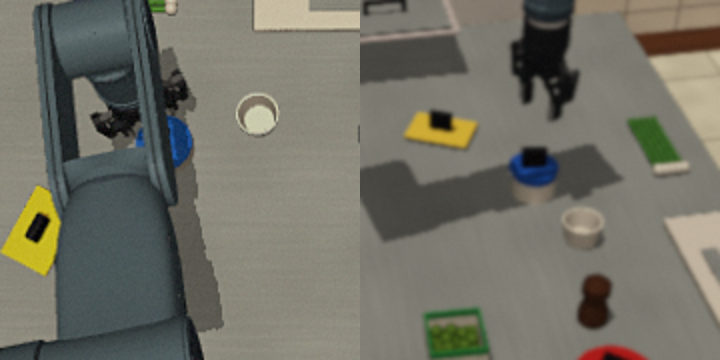

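The blue lid is seated level, at (535,165) in the side crop. For green I'll take the half-turned grasp at zdir −61.7° to keep the last joint away from its limit.

Request:
apply_moves(deltas=[{"twist": [0.12, 0, 0], "linear": [0, 0, 0], "hand": 6}, {"twist": [0.12, 0, 0], "linear": [0, 0, 0], "hand": 6}, {"twist": [0.12, 0, 0], "linear": [0, 0, 0], "hand": 6}, {"twist": [0.12, 0, 0], "linear": [0, 0, 0], "hand": 6}, {"twist": [0.12, 0, 0], "linear": [0, 0, 0], "hand": 6}, {"twist": [0.12, 0, 0], "linear": [0, 0, 0], "hand": 6}, {"twist": [0.12, 0, 0], "linear": [0, 0, 0], "hand": 6}, {"twist": [0.12, 0, 0], "linear": [0, 0, 0], "hand": 6}])

```text
time_s: 12.8
tool_pos: [0.6472, 0.242, 0.1618]
eef_rot: [-0.369, 0.603, 0.369, 0.603]
ft_force: [-0.6, 0.4, -0.0]
finger_gap: 0.705
```

Request:
apply_moves(deltas=[{"twist": [0.12, 0, 0], "linear": [0, 0, 0], "hand": 6}, {"twist": [0.12, 0, 0], "linear": [0, 0, 0], "hand": 6}, {"twist": [0.12, 0, 0], "linear": [0, 0, 0], "hand": 6}, {"twist": [0.12, 0, 0], "linear": [0, 0, 0], "hand": 6}, {"twist": [0.12, 0, 0], "linear": [0, 0, 0], "hand": 6}, {"twist": [0.12, 0, 0], "linear": [0, 0, 0], "hand": 6}, {"twist": [0.12, 0, 0], "linear": [0, 0, 0], "hand": 6}, {"twist": [0.12, 0, 0], "linear": [0, 0, 0], "hand": 6}])

```text
time_s: 13.47
tool_pos: [0.6472, 0.242, 0.1618]
eef_rot: [-0.048, 0.705, 0.048, 0.705]
ft_force: [0.9, -0.2, 1.0]
finger_gap: 0.701
```

Request:
apply_moves(deltas=[{"twist": [0.12, 0, 0], "linear": [0, 0, 0], "hand": 6}, {"twist": [0.12, 0, 0], "linear": [0, 0, 0], "hand": 6}, {"twist": [0.12, 0, 0], "linear": [0, 0, 0], "hand": 6}, {"twist": [0.12, 0, 0], "linear": [0, 0, 0], "hand": 6}, {"twist": [0.12, 0, 0], "linear": [0, 0, 0], "hand": 6}, {"twist": [0.12, 0, 0], "linear": [0, 0, 0], "hand": 6}, {"twist": [0.12, 0, 0], "linear": [0, 0, 0], "hand": 6}, {"twist": [0.12, 0, 0], "linear": [0, 0, 0], "hand": 6}])

```text
time_s: 14.13
tool_pos: [0.6472, 0.242, 0.1618]
eef_rot: [0.283, 0.648, -0.283, 0.648]
ft_force: [-0.6, -1.0, -0.2]
finger_gap: 0.701
```

Request:
apply_moves(deltas=[{"twist": [0.12, 0, 0], "linear": [0, 0, 0], "hand": 6}, {"twist": [0.12, 0, 0], "linear": [0, 0, 0], "hand": 6}, {"twist": [0.023, 0, 0], "linear": [0, 0, 0], "hand": 6}, {"twist": [0, 0, 0], "linear": [0, 0, 0], "hand": 6}])

```text
time_s: 14.47
tool_pos: [0.6472, 0.242, 0.1618]
eef_rot: [0.363, 0.607, -0.363, 0.607]
ft_force: [0.8, 0.6, -0.5]
finger_gap: 0.706
```

```bash
python3 -c "
from h import *
print(sensors.state()['joint_pos'])
go([.344,-.3056,.12])"
```

```text
[ 1.96761327e-01  5.57027138e-01  1.25281909e+00 -3.39381818e-05
  1.33182213e+00  1.27407987e+00]
t 14.47 pos [0.6472 0.242  0.1618] gap 0.706 F [ 0.8  0.6 -0.5] zdir deg -61.7 x [-0. -0. -1.]
 linear cm in present axes: [  4.18 -52.64  33.86]
```

Request:
apply_moves(deltas=[{"twist": [0, 0, 0], "linear": [0, -1.64, 1.05], "hand": 6}, {"twist": [0, 0, 0], "linear": [0, -3, 1.93], "hand": 6}, {"twist": [0, 0, 0], "linear": [0, -3, 1.93], "hand": 6}, {"twist": [0, 0, 0], "linear": [0, -3, 1.93], "hand": 6}, {"twist": [0, 0, 0], "linear": [0, -3, 1.93], "hand": 6}, {"twist": [0, 0, 0], "linear": [0, -3, 1.93], "hand": 6}, {"twist": [0, 0, 0], "linear": [0, -3, 1.93], "hand": 6}, {"twist": [0, 0, 0], "linear": [0, -3, 1.93], "hand": 6}])

```text
time_s: 15.13
tool_pos: [0.5157, 0.0054, 0.162]
eef_rot: [0.362, 0.607, -0.362, 0.608]
ft_force: [-0.5, -0.0, -0.4]
finger_gap: 0.704
```

Request:
apply_moves(deltas=[{"twist": [0, 0, 0], "linear": [0, -3, 1.93], "hand": 6}, {"twist": [0, 0, 0], "linear": [0, -3, 1.93], "hand": 6}, {"twist": [0, 0, 0], "linear": [0, -3, 1.93], "hand": 6}, {"twist": [0, 0, 0], "linear": [0, -3, 1.93], "hand": 6}, {"twist": [0, 0, 0], "linear": [0, -3, 1.93], "hand": 6}, {"twist": [0, 0, 0], "linear": [0, -3, 1.93], "hand": 6}, {"twist": [0, 0, 0], "linear": [0, -3, 1.93], "hand": 6}, {"twist": [0, 0, 0], "linear": [0, -3, 1.93], "hand": 6}])

```text
time_s: 15.8
tool_pos: [0.3772, -0.2444, 0.1622]
eef_rot: [0.362, 0.607, -0.362, 0.608]
ft_force: [1.6, 0.4, -0.3]
finger_gap: 0.704
```

Request:
apply_moves(deltas=[{"twist": [0, 0, 0], "linear": [0, -2.5, 1.6], "hand": 6}, {"twist": [0, 0, 0], "linear": [0, -2, 1.3], "hand": 6}, {"twist": [0, 0, 0], "linear": [1, -1.5, 0.96], "hand": 6}, {"twist": [0, 0, 0], "linear": [2, 0, 0], "hand": 6}, {"twist": [0, 0, 0], "linear": [1.2, 0, 0], "hand": 6}, {"twist": [0, 0, 0], "linear": [0, 0, 0], "hand": 6}, {"twist": [0, 0, 0], "linear": [0, 0, 0], "hand": 6}])

```text
time_s: 16.38
tool_pos: [0.3433, -0.3051, 0.1196]
eef_rot: [0.363, 0.608, -0.362, 0.607]
ft_force: [1.0, -0.7, 0.2]
finger_gap: 0.702
```

```bash
python3 -c "
from h import *
print(sensors.state()['joint_pos'])
go([.344,-.3056,.021])"
```

```text
[-9.70143579e-01  2.10664268e-01  1.89969653e+00  1.40429138e-05
  1.03256504e+00  1.06438579e-01]
t 16.38 pos [ 0.3433 -0.3051  0.1196] gap 0.702 F [ 1.  -0.7  0.2] zdir deg -61.7 x [-0.001  0.001 -1.   ]
 linear cm in present axes: [9.86 0.04 0.09]
```

Request:
apply_moves(deltas=[{"twist": [0, 0, 0], "linear": [2.6, 0, 0], "hand": 6}, {"twist": [0, 0, 0], "linear": [2.8, 0, 0], "hand": 6}, {"twist": [0, 0, 0], "linear": [2.7, 0, 0], "hand": 6}, {"twist": [0, 0, 0], "linear": [1.7, 0, 0], "hand": 6}, {"twist": [0, 0, 0], "linear": [0, 0, 0], "hand": 3}, {"twist": [0, 0, 0], "linear": [0, 0, 0], "hand": 0.5}, {"twist": [0, 0, 0], "linear": [0, 0, 0], "hand": 0.5}, {"twist": [0, 0, 0], "linear": [0, 0, 0], "hand": 0.5}], squeeze=50)

```text
time_s: 17.05
tool_pos: [0.3447, -0.3066, 0.0237]
eef_rot: [0.362, 0.606, -0.363, 0.608]
ft_force: [0.1, -0.2, 2.3]
finger_gap: 0.175
```

Request:
apply_moves(deltas=[{"twist": [0, 0, 0], "linear": [0, 0, 0], "hand": 0.5}, {"twist": [0, 0, 0], "linear": [0, 0, 0], "hand": 0.5}, {"twist": [0, 0, 0], "linear": [0, 0, 0], "hand": 0.5}])

```text
time_s: 17.3
tool_pos: [0.3447, -0.3066, 0.0236]
eef_rot: [0.362, 0.606, -0.363, 0.608]
ft_force: [1.0, 1.1, 7.8]
finger_gap: 0.173
```

```bash
python3 -c "
from h import *
go([.4385,-.1165,.16])"
```

```text
t 17.3 pos [ 0.3447 -0.3066  0.0236] gap 0.173 F [1.  1.1 7.8] zdir deg -61.8 x [ 0.002 -0.003 -1.   ]
 linear cm in present axes: [-13.68  17.27 -12.26]
```

Request:
apply_moves(deltas=[{"twist": [0, 0, 0], "linear": [-1.5, 0, 0], "hand": 0.5}, {"twist": [0, 0, 0], "linear": [-3, 0, 0], "hand": 0.5}, {"twist": [0.1, 0, 0], "linear": [-3.5, 0, 0], "hand": 0.5}, {"twist": [0.1, 0, 0], "linear": [-3, 0, 0], "hand": 0.5}, {"twist": [0.1, 0, 0], "linear": [-2.5, 0, 0], "hand": 0.5}, {"twist": [0.1, 0, 0], "linear": [0, 0, 0], "hand": 0.5}, {"twist": [0.118, 0, 0], "linear": [0, 0, 0], "hand": 0.5}, {"twist": [0, 0, 0], "linear": [0, 0, 0], "hand": 0.5}])

```text
time_s: 17.97
tool_pos: [0.3438, -0.3056, 0.1581]
eef_rot: [-0.507, -0.492, 0.507, -0.493]
ft_force: [0.0, 0.1, -1.5]
finger_gap: 0.179
```

```bash
python3 -c "
from h import *
go([.4385,-.1165,.16])"
```

```text
t 17.97 pos [ 0.3438 -0.3056  0.1581] gap 0.179 F [ 0.   0.1 -1.5] zdir deg -91.7 x [ 0.001 -0.002 -1.   ]
 linear cm in present axes: [ -0.22   8.92 -19.18]
```

Request:
apply_moves(deltas=[{"twist": [0, 0, 0], "linear": [0, 0.9, -2], "hand": 0.5}, {"twist": [0, 0, 0], "linear": [0, 1.5, -3.2], "hand": 0.5}, {"twist": [0, 0, 0], "linear": [0, 1.5, -3.2], "hand": 0.5}, {"twist": [0, 0, 0], "linear": [0, 1.5, -3.2], "hand": 0.5}, {"twist": [0, 0, 0], "linear": [0, 1.5, -3.2], "hand": 0.5}, {"twist": [0, 0, 0], "linear": [0, 1.2, -2.6], "hand": 0.5}, {"twist": [0, 0, 0], "linear": [0, 0.82, -1.78], "hand": 0.5}, {"twist": [0, 0, 0], "linear": [2, 0, 0], "hand": 0.5}])

```text
time_s: 18.63
tool_pos: [0.4409, -0.1137, 0.1396]
eef_rot: [0.506, 0.493, -0.503, 0.498]
ft_force: [-0.0, -0.2, -0.4]
finger_gap: 0.176
```

Request:
apply_moves(deltas=[{"twist": [0, 0, 0], "linear": [2.5, 0, 0], "hand": 0.5}, {"twist": [0, 0, 0], "linear": [1.5, 0, 0], "hand": 0.5}, {"twist": [0, 0, 0], "linear": [0, 0, 0], "hand": 0.5}, {"twist": [0, 0, 0], "linear": [0, 0, 0], "hand": 0.5}])

```text
time_s: 18.97
tool_pos: [0.4369, -0.1154, 0.0964]
eef_rot: [-0.505, -0.495, 0.506, -0.493]
ft_force: [-0.2, -0.1, -0.3]
finger_gap: 0.176
```

```bash
python3 -c "
from h import *
cv2.imwrite('pics/over_green.png',np.hstack([cv2.resize(a,None,fx=2,fy=2) for a in(snapshot('top')['pixels'][130:310,220:400],snapshot('side')['pixels'][150:330,200:380])]))
go([.4385,-.1165,.0656])"
```

```text
t 19.07 pos [ 0.4382 -0.1163  0.0978] gap 0.172 F [-0.5 -0.7 -0.8] zdir deg -91.4 x [ 0.001 -0.001 -1.   ]
 linear cm in present axes: [3.22 0.02 0.01]
```

View pics/over_green.png

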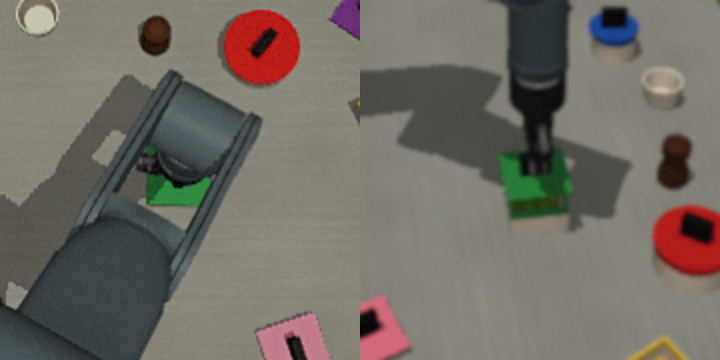

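The green lid is above its tub and lined up with it, at (535,180) in the side crop. Lowering.

Request:
apply_moves(deltas=[{"twist": [0, 0, 0], "linear": [0.8, 0, 0], "hand": 0.5}, {"twist": [0, 0, 0], "linear": [0.8, 0, 0], "hand": 0.5}, {"twist": [0, 0, 0], "linear": [0.5, 0, 0], "hand": 0.5}, {"twist": [0, 0, 0], "linear": [0.5, 0, 0], "hand": 0.5}, {"twist": [0, 0, 0], "linear": [0.55, 0, 0], "hand": 0.5}, {"twist": [0, 0, 0], "linear": [0, 0, 0], "hand": 0.5}, {"twist": [0, 0, 0], "linear": [0, 0, 0], "hand": 0.5}])

```text
time_s: 19.65
tool_pos: [0.4378, -0.1159, 0.0652]
eef_rot: [0.506, 0.494, -0.506, 0.494]
ft_force: [0.0, 0.4, 0.2]
finger_gap: 0.177
```

```bash
python3 -c "
from h import *
go([.4385,-.1165,.0656])"
```

```text
t 19.65 pos [ 0.4378 -0.1159  0.0652] gap 0.177 F [0.  0.4 0.2] zdir deg -91.4 x [ 0. -0. -1.]
 linear cm in present axes: [-0.04  0.07  0.06]
```

Request:
apply_moves(deltas=[{"twist": [0, 0, 0], "linear": [0, 0, 0], "hand": 3}, {"twist": [0, 0, 0], "linear": [0, 0, 0], "hand": 5}, {"twist": [0, 0, 0], "linear": [0, 0, 0], "hand": 5}, {"twist": [0, 0, 0], "linear": [0, 0, 0], "hand": 5}, {"twist": [0, 0, 0], "linear": [-1.5, 0, 0], "hand": 5}, {"twist": [0, 0, 0], "linear": [-3, 0, 0], "hand": 6}, {"twist": [0.1, 0, 0], "linear": [-3, 0, 0], "hand": 6}, {"twist": [0.1, 0, 0], "linear": [-2, 0, 0], "hand": 6}])

```text
time_s: 20.32
tool_pos: [0.4383, -0.1162, 0.1627]
eef_rot: [0.554, 0.439, -0.554, 0.44]
ft_force: [0.7, -0.2, 0.4]
finger_gap: 0.699
```

Request:
apply_moves(deltas=[{"twist": [0.1, 0, 0], "linear": [0, 0, 0], "hand": 6}, {"twist": [0.1, 0, 0], "linear": [0, 0, 0], "hand": 6}, {"twist": [0.038, 0, 0], "linear": [0, 0, 0], "hand": 6}, {"twist": [0, 0, 0], "linear": [0, 0, 0], "hand": 6}])

```text
time_s: 20.65
tool_pos: [0.4377, -0.1159, 0.1605]
eef_rot: [0.602, 0.371, -0.602, 0.372]
ft_force: [-0.3, 0.5, -0.6]
finger_gap: 0.701
```

```bash
python3 -c "
from h import *
print(sensors.state()['joint_pos'])
go([.5165,.445,.12])
cv2.imwrite('pics/green_done.png',np.hstack([cv2.resize(a,None,fx=2,fy=2) for a in(snapshot('top')['pixels'][130:310,220:400],snapshot('side')['pixels'][150:330,200:380])]))"
```

```text
[-5.06062295e-01  1.48122265e-01  1.86170488e+00 -4.20923678e-05
  1.13124256e+00  1.52924016e+00]
t 20.65 pos [ 0.4377 -0.1159  0.1605] gap 0.701 F [-0.3  0.5 -0.6] zdir deg -116.6 x [ 0. -0. -1.]
 linear cm in present axes: [  4.04 -18.08 -53.68]
```

View pics/green_done.png

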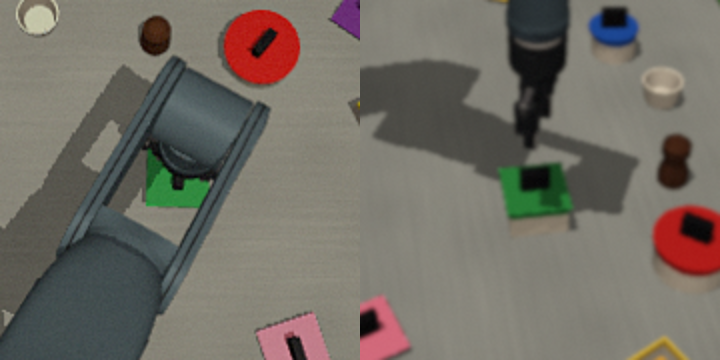

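The green lid is seated, at (537,190) in the side crop. Next is yellow.

Request:
apply_moves(deltas=[{"twist": [0, 0, 0], "linear": [0, -0.6, -1.7], "hand": 6}, {"twist": [0, 0, 0], "linear": [0, -1.13, -3.35], "hand": 6}, {"twist": [0, 0, 0], "linear": [0, -1.13, -3.35], "hand": 6}, {"twist": [0, 0, 0], "linear": [0, -1.13, -3.35], "hand": 6}, {"twist": [0, 0, 0], "linear": [0, -1.13, -3.35], "hand": 6}, {"twist": [0, 0, 0], "linear": [0, -1.13, -3.35], "hand": 6}, {"twist": [0, 0, 0], "linear": [0, -1.13, -3.35], "hand": 6}, {"twist": [0, 0, 0], "linear": [0, -1.13, -3.35], "hand": 6}])

```text
time_s: 21.42
tool_pos: [0.4738, 0.149, 0.1602]
eef_rot: [-0.601, -0.372, 0.601, -0.372]
ft_force: [0.3, -0.9, -0.3]
finger_gap: 0.703
```

Request:
apply_moves(deltas=[{"twist": [0, 0, 0], "linear": [0, -1.13, -3.35], "hand": 6}, {"twist": [0, 0, 0], "linear": [0, -1.13, -3.35], "hand": 6}, {"twist": [0, 0, 0], "linear": [0, -1.13, -3.35], "hand": 6}, {"twist": [0, 0, 0], "linear": [0, -1.13, -3.35], "hand": 6}, {"twist": [0, 0, 0], "linear": [0, -1.13, -3.35], "hand": 6}, {"twist": [0, 0, 0], "linear": [0, -1.13, -3.35], "hand": 6}, {"twist": [0, 0, 0], "linear": [0, -1.13, -3.35], "hand": 6}, {"twist": [0, 0, 0], "linear": [0, -1, -3], "hand": 6}])

```text
time_s: 22.08
tool_pos: [0.5121, 0.4258, 0.1598]
eef_rot: [-0.601, -0.373, 0.601, -0.372]
ft_force: [0.4, -0.1, 1.4]
finger_gap: 0.705
```

Request:
apply_moves(deltas=[{"twist": [0, 0, 0], "linear": [1, -0.66, -2.08], "hand": 6}, {"twist": [0, 0, 0], "linear": [2, 0, 0], "hand": 6}, {"twist": [0, 0, 0], "linear": [1, 0, 0], "hand": 6}, {"twist": [0, 0, 0], "linear": [0, 0, 0], "hand": 6}, {"twist": [0, 0, 0], "linear": [0, 0, 0], "hand": 6}])

```text
time_s: 22.5
tool_pos: [0.5151, 0.4441, 0.1192]
eef_rot: [-0.6, -0.372, 0.602, -0.372]
ft_force: [-0.0, -0.2, 0.1]
finger_gap: 0.705
```

```bash
python3 -c "
from h import *
print(sensors.state()['joint_pos'])
go([.5165,.445,.021])"
```

```text
[ 5.47966085e-01  5.73329073e-01  1.33335573e+00 -2.39058160e-04
  1.23788805e+00  2.58198688e+00]
t 22.5 pos [0.5151 0.4441 0.1192] gap 0.705 F [-0.  -0.2  0.1] zdir deg -116.5 x [-0.002 -0.002 -1.   ]
 linear cm in present axes: [ 9.82  0.1  -0.17]
```

Request:
apply_moves(deltas=[{"twist": [0, 0, 0], "linear": [2.6, 0, 0], "hand": 6}, {"twist": [0, 0, 0], "linear": [2.8, 0, 0], "hand": 6}, {"twist": [0, 0, 0], "linear": [2.7, 0, 0], "hand": 6}, {"twist": [0, 0, 0], "linear": [1.7, 0, 0], "hand": 6}, {"twist": [0, 0, 0], "linear": [0, 0, 0], "hand": 3}, {"twist": [0, 0, 0], "linear": [0, 0, 0], "hand": 0.5}, {"twist": [0, 0, 0], "linear": [0, 0, 0], "hand": 0.5}, {"twist": [0, 0, 0], "linear": [0, 0, 0], "hand": 0.5}], squeeze=50)

```text
time_s: 23.17
tool_pos: [0.5175, 0.4457, 0.0253]
eef_rot: [0.603, 0.372, -0.6, 0.372]
ft_force: [0.1, -0.5, -1.4]
finger_gap: 0.174
```

Request:
apply_moves(deltas=[{"twist": [0, 0, 0], "linear": [0, 0, 0], "hand": 0.5}, {"twist": [0, 0, 0], "linear": [0, 0, 0], "hand": 0.5}, {"twist": [0, 0, 0], "linear": [0, 0, 0], "hand": 0.5}])

```text
time_s: 23.42
tool_pos: [0.5175, 0.4459, 0.0251]
eef_rot: [0.603, 0.372, -0.6, 0.372]
ft_force: [1.1, -1.8, 6.4]
finger_gap: 0.18
```

```bash
python3 -c "
from h import *
go([.5165,-.4495,.16])"
```

```text
t 23.42 pos [0.5175 0.4459 0.0251] gap 0.18 F [ 1.1 -1.8  6.4] zdir deg -116.5 x [ 0.004  0.002 -1.   ]
 linear cm in present axes: [-13.68  39.95  80.1 ]
```

Request:
apply_moves(deltas=[{"twist": [0, 0, 0], "linear": [-1.5, 0, 0], "hand": 0.5}, {"twist": [0, 0, 0], "linear": [-3, 0, 0], "hand": 0.5}, {"twist": [-0.1, 0, 0], "linear": [-3.5, 0, 0], "hand": 0.5}, {"twist": [-0.1, 0, 0], "linear": [-3, 0, 0], "hand": 0.5}, {"twist": [-0.1, 0, 0], "linear": [-2.5, 0, 0], "hand": 0.5}, {"twist": [-0.1, 0, 0], "linear": [0, 0, 0], "hand": 0.5}, {"twist": [-0.1, 0, 0], "linear": [0, 0, 0], "hand": 0.5}, {"twist": [-0.1, 0, 0], "linear": [0, 0, 0], "hand": 0.5}])

```text
time_s: 24.08
tool_pos: [0.5159, 0.4454, 0.1589]
eef_rot: [0.464, 0.534, -0.463, 0.534]
ft_force: [-0.5, 0.5, -1.8]
finger_gap: 0.177
```

Request:
apply_moves(deltas=[{"twist": [-0.1, 0, 0], "linear": [0, 0, 0], "hand": 0.5}, {"twist": [-0.1, 0, 0], "linear": [0, 0, 0], "hand": 0.5}, {"twist": [-0.12, 0, 0], "linear": [0, 0, 0], "hand": 0.5}, {"twist": [0, 0, 0], "linear": [0, 0, 0], "hand": 0.5}])

```text
time_s: 24.42
tool_pos: [0.5156, 0.4452, 0.1578]
eef_rot: [0.373, 0.601, -0.372, 0.601]
ft_force: [-0.5, 0.2, -0.2]
finger_gap: 0.174
```

```bash
python3 -c "
from h import *
go([.5165,-.4495,.16])"
```

```text
t 24.42 pos [0.5156 0.4452 0.1578] gap 0.174 F [-0.5  0.2 -0.2] zdir deg -63.6 x [ 0.  0. -1.]
 linear cm in present axes: [ -0.25 -39.74  80.16]
```

Request:
apply_moves(deltas=[{"twist": [0, 0, 0], "linear": [0, -0.76, 1.5], "hand": 0.5}, {"twist": [0, 0, 0], "linear": [0, -1.53, 3.083], "hand": 0.5}, {"twist": [0, 0, 0], "linear": [0, -1.53, 3.083], "hand": 0.5}, {"twist": [0, 0, 0], "linear": [0, -1.53, 3.083], "hand": 0.5}, {"twist": [0, 0, 0], "linear": [0, -1.53, 3.083], "hand": 0.5}, {"twist": [0, 0, 0], "linear": [0, -1.53, 3.083], "hand": 0.5}, {"twist": [0, 0, 0], "linear": [0, -1.53, 3.083], "hand": 0.5}, {"twist": [0, 0, 0], "linear": [0, -1.53, 3.083], "hand": 0.5}])

```text
time_s: 25.08
tool_pos: [0.5143, 0.186, 0.1578]
eef_rot: [0.375, 0.599, -0.375, 0.6]
ft_force: [0.1, -0.8, -1.0]
finger_gap: 0.175
```

Request:
apply_moves(deltas=[{"twist": [0, 0, 0], "linear": [0, -1.53, 3.083], "hand": 0.5}, {"twist": [0, 0, 0], "linear": [0, -1.53, 3.083], "hand": 0.5}, {"twist": [0, 0, 0], "linear": [0, -1.53, 3.083], "hand": 0.5}, {"twist": [0, 0, 0], "linear": [0, -1.53, 3.083], "hand": 0.5}, {"twist": [0, 0, 0], "linear": [0, -1.53, 3.083], "hand": 0.5}, {"twist": [0, 0, 0], "linear": [0, -1.53, 3.083], "hand": 0.5}, {"twist": [0, 0, 0], "linear": [0, -1.53, 3.083], "hand": 0.5}, {"twist": [0, 0, 0], "linear": [0, -1.53, 3.083], "hand": 0.5}])

```text
time_s: 25.75
tool_pos: [0.5134, -0.0895, 0.1579]
eef_rot: [0.375, 0.599, -0.375, 0.6]
ft_force: [1.1, 0.4, -1.5]
finger_gap: 0.182
```

Request:
apply_moves(deltas=[{"twist": [0, 0, 0], "linear": [0, -1.53, 3.083], "hand": 0.5}, {"twist": [0, 0, 0], "linear": [0, -1.53, 3.083], "hand": 0.5}, {"twist": [0, 0, 0], "linear": [0, -1.53, 3.083], "hand": 0.5}, {"twist": [0, 0, 0], "linear": [0, -1.53, 3.083], "hand": 0.5}, {"twist": [0, 0, 0], "linear": [0, -1.53, 3.083], "hand": 0.5}, {"twist": [0, 0, 0], "linear": [0, -1.53, 3.083], "hand": 0.5}, {"twist": [0, 0, 0], "linear": [0, -1.53, 3.083], "hand": 0.5}, {"twist": [0, 0, 0], "linear": [0, -1.53, 3.083], "hand": 0.5}])

```text
time_s: 26.42
tool_pos: [0.5122, -0.3649, 0.1578]
eef_rot: [0.375, 0.599, -0.375, 0.6]
ft_force: [0.8, -0.6, -0.7]
finger_gap: 0.178
```

Request:
apply_moves(deltas=[{"twist": [0, 0, 0], "linear": [0, -1.3, 2.6], "hand": 0.5}, {"twist": [0, 0, 0], "linear": [0, -1, 2], "hand": 0.5}, {"twist": [0, 0, 0], "linear": [0, 0, 0], "hand": 0.5}, {"twist": [0, 0, 0], "linear": [0, 0, 0], "hand": 0.5}])

```text
time_s: 26.75
tool_pos: [0.5116, -0.4159, 0.1571]
eef_rot: [0.375, 0.599, -0.375, 0.599]
ft_force: [0.3, 1.0, -2.2]
finger_gap: 0.178
```

```bash
python3 -c "
from h import *
go([.5165,-.4495,.0671])"
```

```text
t 26.75 pos [ 0.5116 -0.4159  0.1571] gap 0.178 F [ 0.3  1.  -2.2] zdir deg -64.1 x [ 0.  0. -1.]
 linear cm in present axes: [ 9.   -1.03  3.24]
```

Request:
apply_moves(deltas=[{"twist": [0, 0, 0], "linear": [0, -0.6, 1.8], "hand": 0.5}, {"twist": [0, 0, 0], "linear": [0, -0.43, 1.44], "hand": 0.5}, {"twist": [0, 0, 0], "linear": [2, 0, 0], "hand": 0.5}, {"twist": [0, 0, 0], "linear": [2.5, 0, 0], "hand": 0.5}, {"twist": [0, 0, 0], "linear": [1.5, 0, 0], "hand": 0.5}, {"twist": [0, 0, 0], "linear": [0, 0, 0], "hand": 0.5}, {"twist": [0, 0, 0], "linear": [0, 0, 0], "hand": 0.5}, {"twist": [0, 0, 0], "linear": [0, 0, 0], "hand": 0.5}])

```text
time_s: 27.42
tool_pos: [0.518, -0.4481, 0.0988]
eef_rot: [0.374, 0.6, -0.374, 0.601]
ft_force: [0.6, -0.4, -0.6]
finger_gap: 0.177
```

```bash
python3 -c "
from h import *
cv2.imwrite('pics/over_y.png',np.hstack([cv2.resize(a,None,fx=2,fy=2) for a in(snapshot('top')['pixels'][110:290,320:500],snapshot('side')['pixels'][240:420,250:430])]))
go([.5165,-.4495,.0671])"
```

```text
t 27.52 pos [ 0.5181 -0.4487  0.0994] gap 0.176 F [-0.5 -0.2 -1.5] zdir deg -63.8 x [ 0.002 -0.002 -1.   ]
 linear cm in present axes: [ 3.23 -0.19 -0.01]
```

View pics/over_y.png

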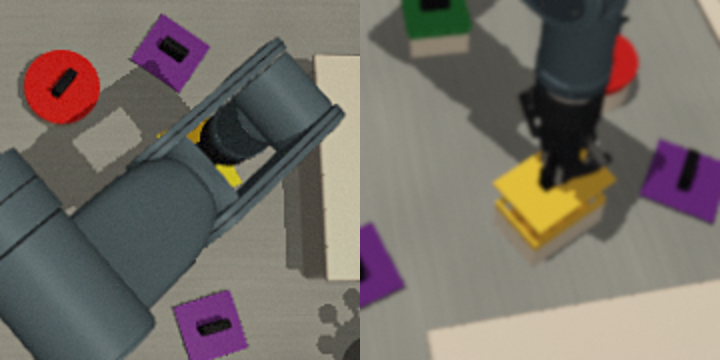

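```bash
python3 -c "
from h import *
T=snapshot('top');S=snapshot('side')
for a,b in (((477,138),(448,382)),((483,249),(285,405))):
  for z in (.0,.05,.1,.15): print(z,unproj(T,[a],z)[0][:2].round(3),unproj(S,[b],z)[0][:2].round(3))
"
```

```text
0.0 [ 0.705 -0.671] [ 0.736 -0.576]
0.05 [ 0.69  -0.651] [ 0.713 -0.598]
0.1 [ 0.676 -0.631] [ 0.69 -0.62]
0.15 [ 0.661 -0.611] [ 0.667 -0.643]
0.0 [ 0.343 -0.67 ] [ 0.346 -0.563]
0.05 [ 0.34 -0.65] [ 0.342 -0.586]
0.1 [ 0.337 -0.63 ] [ 0.337 -0.609]
0.15 [ 0.333 -0.61 ] [ 0.333 -0.632]
```

The yellow lid sits above its tub and lined up, at (555,190) in the side crop. The pale block at the right is about 11 cm tall and 17 cm away, well below the wrist. Lowering.

Request:
apply_moves(deltas=[{"twist": [0, 0, 0], "linear": [0.8, -0.1, 0], "hand": 0.5}, {"twist": [0, 0, 0], "linear": [0.8, 0, 0], "hand": 0.5}, {"twist": [0, 0, 0], "linear": [0.5, 0, 0], "hand": 0.5}, {"twist": [0, 0, 0], "linear": [0.5, 0, 0], "hand": 0.5}, {"twist": [0, 0, 0], "linear": [0.55, 0, 0], "hand": 0.5}, {"twist": [0, 0, 0], "linear": [0, 0, 0], "hand": 0.5}, {"twist": [0, 0, 0], "linear": [0, 0, 0], "hand": 0.5}])

```text
time_s: 28.2
tool_pos: [0.516, -0.4486, 0.0669]
eef_rot: [0.374, 0.6, -0.374, 0.6]
ft_force: [-2.8, 2.7, 7.0]
finger_gap: 0.174
```

```bash
python3 -c "
from h import *
go([.5165,-.4495,.0671])"
```

```text
t 28.2 pos [ 0.516  -0.4486  0.0669] gap 0.174 F [-2.8  2.7  7. ] zdir deg -63.8 x [-0.  0. -1.]
 linear cm in present axes: [-0.02  0.    0.1 ]
```

Slight contact of 7 N with the plate on the rim. I'll release, retreat and clear the view.

Request:
apply_moves(deltas=[{"twist": [0, 0, 0], "linear": [0, 0, 0], "hand": 3}, {"twist": [0, 0, 0], "linear": [0, 0, 0], "hand": 5}, {"twist": [0, 0, 0], "linear": [0, 0, 0], "hand": 5}, {"twist": [0, 0, 0], "linear": [0, 0, 0], "hand": 5}, {"twist": [0, 0, 0], "linear": [-1.5, 0, 0], "hand": 5}, {"twist": [0, 0, 0], "linear": [-3, 0, 0], "hand": 5}, {"twist": [0, 0, 0], "linear": [-3, 0, 0], "hand": 5}, {"twist": [0, 0, 0], "linear": [-3, 0, 0], "hand": 5}])

```text
time_s: 28.87
tool_pos: [0.516, -0.4485, 0.1712]
eef_rot: [0.374, 0.601, -0.374, 0.6]
ft_force: [0.3, 0.7, 0.0]
finger_gap: 0.586
```

```bash
python3 -c "
from h import *
go([.30,-.33,.2])"
```

```text
t 28.87 pos [ 0.516  -0.4485  0.1712] gap 0.586 F [0.3 0.7 0. ] zdir deg -63.8 x [-0.001  0.001 -1.   ]
 linear cm in present axes: [ -2.84 -14.16 -20.17]
```

Request:
apply_moves(deltas=[{"twist": [0, 0, 0], "linear": [-0.4, -1, -1.4], "hand": 5}, {"twist": [0, 0, 0], "linear": [-0.4, -2, -2.8], "hand": 5}, {"twist": [0, 0, 0], "linear": [-0.4, -2, -2.8], "hand": 5}, {"twist": [0, 0, 0], "linear": [-0.4, -2, -2.8], "hand": 5}, {"twist": [0, 0, 0], "linear": [-0.4, -2, -2.8], "hand": 5}, {"twist": [0, 0, 0], "linear": [-0.4, -2, -2.8], "hand": 5}, {"twist": [0, 0, 0], "linear": [-0.4, -2, -2.8], "hand": 5}, {"twist": [0, 0, 0], "linear": [0, -1, -1.4], "hand": 5}])

```text
time_s: 29.53
tool_pos: [0.3017, -0.3326, 0.1992]
eef_rot: [0.374, 0.601, -0.374, 0.6]
ft_force: [-0.2, -1.5, 0.1]
finger_gap: 0.586
```

Run:
```python
from h import *
T=snapshot("top");S=snapshot("side")
cv2.imwrite('pics/endT.png',T['pixels'])
U=[('red',.635,-.248,0,118,0,108),('blue',.645,.242,0,88,0,78),('yellow',.5165,-.4495,26.2,122,84,0),('green',.4385,-.1165,178.5,94,94,0)]
for c,x0,y0,t0,a,b,_ in U:
  for tag,s in(('top',T),('side',S)):
    q=proj(s,[[x0,y0,.055]])[0]
    full=blob(mask(s,c),q,45)
    cnt=max(cv2.findContours(full,cv2.RETR_EXTERNAL,cv2.CHAIN_APPROX_NONE)[0],key=cv2.contourArea)
    h=np.zeros_like(full); cv2.fillPoly(h,[cv2.convexHull(cnt)],1)
    def cost(v):
        x,y,th,z=v; P=cyl(x,y,a/1e3,z-.005,z) if not b else box(x,y,th,a/1e3,b/1e3,z-.005,z)
        # side: rim band visible below plate is same colour -> include tub rim
        return np.abs(soft(s,[P])-h).sum()
    v=np.array([x0,y0,np.radians(t0)])
    o=minimize(lambda w:cost([*w,.055]),v,method='Nelder-Mead',options=dict(initial_simplex=[v,v+[.005,0,0],v+[0,.005,0],v+[0,0,.08]],xatol=1e-4,fatol=.1))
    print(c,tag,((o.x[:2]-[x0,y0])*1e3).round(1),'mm','dth',(np.degrees(o.x[2])-t0).round(1),'cost',round(o.fun,1),int(h.sum()))
k=5
for n,s in(('top',T),('side',S)):
    im=cv2.resize(s['pixels'],None,fx=k,fy=k,interpolation=cv2.INTER_CUBIC); tl=[]
    for c,x,y,t,a,b,_ in U:
        t=np.radians(t);P=cyl(x,y,a/1e3,.055,.055) if not b else box(x,y,t,a/1e3,b/1e3,.055,.055)
        hh=cv2.convexHull(proj(s,P).astype(np.float32)); cv2.polylines(im,[np.round((hh+.5)*k).astype(np.int32)],True,(255,255,255),1)
    for c,x,y,*_ in U:
        u,w=(proj(s,[[x,y,.05]])[0]*k).astype(int); tl.append(cv2.resize(im[w-150:w+150,u-150:u+150],(200,200)))
    cv2.imwrite(f'pics/end_{n}.png',np.hstack(tl))
cv2.imwrite('pics/end.png',np.vstack([cv2.imread('pics/end_top.png'),cv2.imread('pics/end_side.png')]))
```

```text
red top [3.1 3.2] mm dth -2.7 cost 79.9 1125
red side [-0.1 -2.2] mm dth 1.1 cost 77.4 1163
blue top [-2.2  2.3] mm dth 1.1 cost 79.3 600
blue side [-1.1 -4.3] mm dth 1.0 cost 82.3 289
yellow top [0.5 2.1] mm dth 0.2 cost 65.7 1092
yellow side [-1.5  0.8] mm dth 1.7 cost 80.5 1620
green top [-0.5  2.4] mm dth 0.6 cost 66.9 991
green side [-3.8 -1.3] mm dth 0.0 cost 63.7 837
```

View pics/end.png

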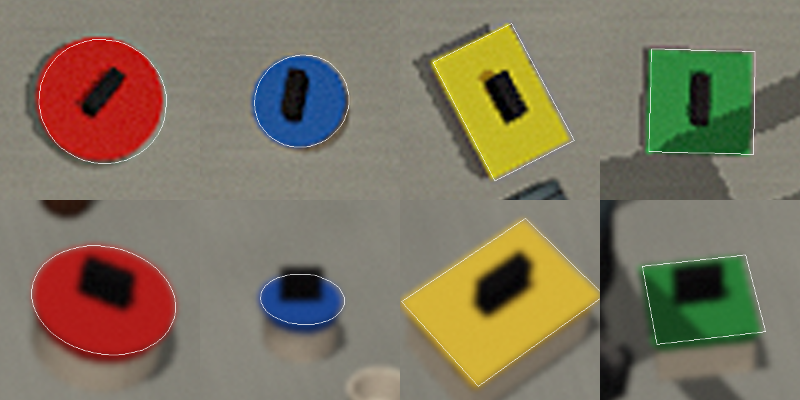

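View pics/endT.png

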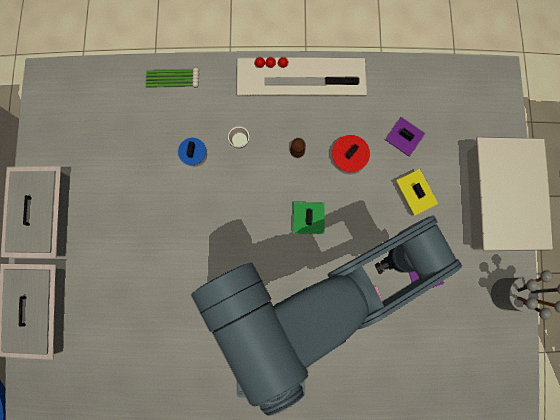

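All four lids lie within about 4 mm of their tub centres. The mill at (298,147) and the ramekin at (238,137) are where they started. Handing in.

```bash
python3 -c "
from cell import job_done,sensors
s=sensors.state();print(s['time_s'],abs(s['qd']).max());print(job_done())"
```

```text
29.6333 0.07219659925504564
the job is handed in; nothing more can be done
None
```

All four lids are on their own tubs, placed in the order red, blue, green, yellow. I handed the job in at 29.6 s, with the gripper clear of everything and the arm still settling slightly.

- **Lid position:** In the last check, fitting both camera views put each plate at rim height within about 4.5 mm of its tub's centre. That is inside the 8 mm play.
- **Alignment:** The square and oblong lids were within about 0.6° of their tubs in the top view. The side view of the oblong lid read 1.7°, and the two views differed by a few millimetres, roughly the accuracy I expect from the cameras.
- **Level:** Both views showed the plates looking level, but I judged this from the images rather than measuring it directly.
- **Forces:** The wrist force read at the end of each move stayed below about 9 N.
- **Other objects:** The mill and ramekin stayed at their starting pixels. I never moved the pink or purple look-alikes, but at the end the arm hid most of the pink lid and one purple lid.

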